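# Show a gouge handle's tang hole under the bench magnifier

## Robot

A 6-joint arm with a two-finger parallel gripper is mounted at the origin on the work surface. World frame = base frame: x ahead of the robot, y to its left, z up, the work surface at z = 0. Lengths are in m, angles in rad, forces in N, time in s.
With the tool pointing down it reaches from about 0.325 to 0.9 m from the base axis. Payload 6.1 kg.
Tool frame: the origin (TCP) lies at the very end of the fingers, on their centre line; the grasp point (between the pads) lies 19 mm behind it; z points along the fingers, y is the direction in which the jaws open and shut (so a half turn about z gives the same grasp; the last joint's range is limited). The gripper opens to 85 mm and grips with 20 to 120 N. Pads are 22 mm wide; open, the fingers measure 114 mm over their backs; the gripper's body (76 mm by 85 mm) begins 54 mm behind the grasp point. The pads swing forward as they close: fully open they stand 13 mm farther back than shut.
Start: joints at [1.003, 0.22, 1.526, -0, 1.395, -0.126], TCP at [0.267, 0.565, 0.205] pointing down, gripper open.
Joint ranges: [-2.98, 2.98], [-0.91, 2.08], [0.09, 2.57], [-1.24, 4.39], [0.2, 2.65], [-2.68, 2.68]. Speed limits (rad/s): [2.57, 2.57, 3.01, 3.14, 3.14, 3.14].

## Interface

Orientations are given as [roll, pitch, yaw] about the fixed x, y, z axes, in that order (R = Rz(yaw) Ry(pitch) Rx(roll)).
In Python, from bench import bot gives the robot as it stands. The module is installed in compiled form; this text tells all that it offers.
- The arm moves only by the shell command python3 -m jog 'ROWS' [OPENING] [FORCE]. ROWS is text: rows parted by semicolons, each of 6 numbers parted by spaces: the shift along the world's x, y, z in mm, then the turn, a rotation vector about the world's x, y, z in degrees. In form: x y z wx wy wz; .... A call has 1 to 20 rows; each row shifts and turns the pose as measured when the row begins; what a row does not reach is not made up. A row lasts 1/8 s, in which the tool goes at most 62.5 mm and 10.7 degrees, less where a joint would pass 70% of its speed; a pose out of reach is approached as far as the arm can. A call is refused whole if a number of a shift passes 62.5 or a number of a turn 10.7, either way. A call with a gripper value outside its range is refused whole. OPENING is the closure, from 0 (fully open) to 1 (shut), set as the call begins (- or left out, the last holds). The fingers move at their own pace and stop on an object; FORCE is the grip in N (left out, the last holds). Time passes only in rows, so rows that do not move let the fingers close. It gives the time, the measured TCP pose, the force and the opening at its end, in the units of the state.
- bot.get_obs(): the state, without advancing time (a new reading comes with each control period).
- bot.camera(name): name is "scene" or "top" or "wrist"; returns a dict with "color" (480x640x3 uint8, red, green, blue), "mtx" (3x3 intrinsics, pixels), "k1" (the pictures are not rectified: a ray, as slopes to the right and down, at radius r is drawn at 1 + k1 r^2 times it, then the intrinsics apply), "rvec" (rotation vector, rad) and "tvec" (3), from world to camera coordinates, as OpenCV has them. Camera axes: x right, y down, z forward; pixel columns grow to the right and rows downward; lengths in m; the calibration is good to about 2 mm. A picture is of the moment at which its call begins. There is no depth.
- bot.sign_off(): hands the job in, once; it reports no verdict.
Trained networks look in the newest picture that a camera, given by its name, has taken for a name from the list of things; names that differ only in an ending like _2 or _b are one class to them, and where a whole thing is asked for, a point or a joint stands for the part that bears it (a point fixed in the world has none). Each returns a list of dicts, best first, with "p" (0 to 1); they miss things now and then, are a little off and sometimes report something else, mostly with a low value. They report only what shows in the picture. A call takes as long as a camera call. They do not tell look-alikes from the thing itself.
- bot.silhouettes(camera, query): "mask" (480x640 bool, what is visible of it) and "bbox" ([left, top, width, height] in pixels, round what is visible of it).
The state is a dict: "time": time; "q": joint angles; "joint_vel": joint speeds; "effort": joint torques, N m; "tool_pos": TCP position; "eef_rot": TCP orientation; "wrist_force": force on the tool from outside, world axes, zero at the start; "torque": the same for the moment, N m; "opening": finger opening in m.
Only numpy, scipy, OpenCV 4.12 (cv2) and the standard library are available. Lean on these libraries where they do the work, as an engineer would, in place of code of your own. Each camera call takes 0.05 s, during which the arm holds its last target.

## Task

Swing the bench magnifier's arm back in line over its base and tilt its lens level. Then pick up the loose new gouge handle, find by feel or by eye which of its two ends has the blind tang hole, turn that end straight up, and finish while holding the handle still in the gripper, clear of everything else, with the hole centred under the lens and 10 to 20 cm below it, so that the carver can look into the hole. Leave the magnifier set like that, and leave the two gouges, the mallet and the slip stone where they are.

Things in the scene. Friction and masses are not known exactly. Their poses are not given: they have to be found in the camera images.
- mag_base: bench magnifier, fixed: dark steel base plate 165 x 120 x 16 mm with an upright steel column 18 mm thick. Origin on the column's axis at bench height. Its own -x axis runs along the plate's long side to its front, roughly towards the robot (117.5 mm of plate in front of the column, 47.5 behind). The arm turns on the column 285 mm above the bench and carries the lens 200 mm out.
- mag_arm (a joint): swivel of the magnifier's arm about the column, rad: 0 = arm straight in line over the base's long axis, out past its front (along mag_base -x); positive = swung towards mag_base +y (clockwise from above). Turns both ways to 1.3. Stiff friction joint (0.3 N m), stays where it is left.
- mag_head (a joint): tilt of the lens ring in the arm's fork, rad, about a level axis through the lens centre at right angles to the arm: 0 = lens level; positive = the grip (the side away from the column) raised. Turns both ways to 1.0. Friction joint (0.12 N m), balanced, stays where it is left.
- mag_lens (a point): centre of the round lens, in a black ring 112 mm across and 14 mm thick; z is the lens axis (up when level). 285 mm above the bench at every setting. The fork round the column's side of the ring reaches 71 mm from the centre, its two tilt knobs 76 mm.
- mag_grip (a point): middle of the small black round grip on the lens ring, 12 mm thick, 38 mm long, 79 mm from the lens centre straight away from the column; its own x axis runs along the grip, -x outwards. Can be pinched from above and turns between the fingers as the lens tilts.
- handle: loose new gouge handle of pale ash, 115 mm long, about 70 g, lying in any direction. Origin at its centre; its z axis runs along it and points out of the end with the hole. From z -37.5 to +23.5 mm it is octagonal, 30 mm across flats, lying on a flat with a flat upright at each side; closed butt end round, 27 mm thick, 20 mm long; hole end a thinner round nose, 22 mm thick, 34 mm long.
- handle_hole (a point): mouth of the blind hole (11 mm wide, 30 mm deep), in the middle of the nose's end face, 57.5 mm from the handle's centre; z points out of the hole along the handle.
- handle_butt (a point): middle of the closed butt end, 57.5 mm from the handle's centre on the other side; z points from it along the handle towards the hole end.
- gouge_wide: bystander: finished gouge with wooden octagonal handle and cranked steel blade, 245 mm long, 28 mm thick, lying; origin at the joint of handle and blade at bench height, x towards the blade tip (124 mm), handle 120 mm the other way.
- gouge_narrow: bystander: a second such gouge with a narrower blade; same size and axes.
- mallet: bystander: carver's round wooden mallet standing on its head, 200 mm tall, head 92 mm across; origin under its centre.
- slipstone: bystander: grey sharpening slip stone 100 x 45 x 12 mm lying flat; origin under its centre, x along its length.
Mind the look-alikes: they are no part of the job. Leave any green or purple look-alike of the handle alone.

How it is judged:
On the way:
1. the magnifier's arm is in line over its base and its lens is level (each within 0.14 rad) (value of joint mag_arm between -0.14 and 0.14 rad and value of joint mag_head between -0.14 and 0.14 rad), for 0.3 s.
At the end, for the whole second after the job is handed in: Arm in line with base and lens level, each within 0.16 rad; handle held by the fingers and still (under 30 mm/s), hole end up within 0.26 rad, hole within 30 mm sideways of the lens centre and 95 to 205 mm below it; butt at least 15 mm above the bench; handle touching nothing but the fingers (value of joint mag_arm between -0.16 and 0.16 rad and value of joint mag_head between -0.16 and 0.16 rad and angle between handle's own z axis and vertical below 0.26 rad and horizontal distance between handle_hole and mag_lens below 0.03 m and z of handle_hole in the frame of mag_lens between -0.205 and -0.095 m and height (world z) of handle_butt above 0.015 m and contact force between handle and the fingers above 1 N and contact force between handle and mag_base below 0.2 N and linear speed of handle below 0.03 m/s and contact force between handle and gouge_wide below 0.2 N and contact force between handle and gouge_narrow below 0.2 N and contact force between handle and mallet below 0.2 N and contact force between handle and slipstone below 0.2 N); the arm keeps its last pose, push and grip.
It fails at once if the wide gouge is moved more than 30 mm (distance of gouge_wide from where it was at the start of the episode above 0.03 m).
It fails at once if the narrow gouge is moved more than 30 mm (distance of gouge_narrow from where it was at the start of the episode above 0.03 m).
It fails at once if the mallet is moved more than 30 mm (distance of mallet from where it was at the start of the episode above 0.03 m).
It fails at once if the slip stone is moved more than 30 mm (distance of slipstone from where it was at the start of the episode above 0.03 m).
It also fails if it takes over 59 s, if anything falls off the work surface, if the arm or the gripper's body presses on something with over 40 N, if the wrist force passes 120 N, or if a joint passes its speed limit or range.

## Working session

There is one attempt and no reset: what is moved stays moved. The work goes in short steps, Python scripts to look and compute and a shell command to move; the robot and the scene stay as the last step left them, time stands still between calls to the robot, and variables do not carry over. Pictures are saved under pics/ and viewed, and the job is handed in when it is done.

```bash
mkdir -p pics; cat > h.py <<'E'
import numpy as np, cv2
from bench import bot
def cam(n,save=None):
    c=bot.camera(n)
    if save: cv2.imwrite('pics/'+save,c['color'][:,:,::-1])
    return c
def ray(c,uv):
    K=np.array(c['mtx']);p=np.linalg.inv(K)@np.array([uv[0],uv[1],1.]);d=p[:2].copy();u=d.copy()
    for _ in range(20): u=d/(1+c['k1']*(u@u))
    R=cv2.Rodrigues(np.array(c['rvec'],float))[0];t=np.array(c['tvec'],float).ravel()
    return -R.T@t, R.T@np.array([u[0],u[1],1.])
def atz(c,uv,z):
    o,d=ray(c,uv);return o+d*(z-o[2])/d[2]
def proj(c,P):
    R=cv2.Rodrigues(np.array(c['rvec'],float))[0];t=np.array(c['tvec'],float).ravel()
    q=R@np.array(P,float)+t;s=q[:2]/q[2];s=s*(1+c['k1']*(s@s));K=np.array(c['mtx']);return (K@np.array([s[0],s[1],1]))[:2]
E
python3 - <<'E'
from h import *
for n in ['scene','top','wrist']:
    c=cam(n,n+'0.png'); print(n,ray(c,(320,240)))
    for q in ['mag_base','mag_lens','mag_grip','handle','gouge_wide','gouge_narrow','mallet','slipstone']:
        print(q,[(round(s['p'],2),s['bbox']) for s in bot.silhouettes(n,q)][:4])
print(bot.get_obs())
E
```

```text
scene (array([ 1.56865233, -0.62276433,  1.21288369]), array([-0.66864416,  0.37878093, -0.639911  ]))
mag_base [(0.96, [352.2, 156.3, 70.5, 178.7])]
mag_lens [(0.74, [369.5, 162.2, 44.1, 51.5])]
mag_grip [(0.76, [370.3, 159.5, 41.7, 51.0]), (0.3, [393.9, 248.5, 23.2, 21.7])]
handle [(0.92, [200.4, 312.6, 12.6, 29.6]), (0.73, [154.0, 364.0, 45.1, 11.9]), (0.71, [160.1, 279.0, 35.8, 22.7]), (0.58, [112.5, 302.7, 39.4, 11.4])]
gouge_wide [(0.92, [237.0, 343.2, 41.0, 72.3])]
gouge_narrow []
mallet [(0.81, [385.3, 163.6, 24.2, 58.6]), (0.2, [352.3, 159.0, 70.2, 179.1])]
slipstone [(0.66, [390.9, 247.8, 25.7, 22.1])]
top (array([ 0.23319179, -0.03582379,  1.54528235]), array([ 0.18772573,  0.00211013, -0.98224371]))
mag_base []
mag_lens [(0.92, [192.0, 197.9, 51.0, 52.9])]
mag_grip [(0.73, [191.8, 195.8, 52.1, 54.6])]
handle [(0.95, [428.1, 316.0, 50.0, 15.8]), (0.91, [489.1, 311.7, 46.0, 20.2]), (0.79, [380.7, 247.4, 15.0, 49.6]), (0.77, [474.9, 206.6, 38.5, 29.0])]
gouge_wide [(0.63, [416.6, 134.1, 14.7, 93.3])]
gouge_narrow [(0.97, [138.4, 166.3, 26.9, 87.8]), (0.68, [436.5, 237.5, 14.
[... 359 characters left out ...]
.94, [97.7, 287.5, 125.7, 189.2])]
slipstone []
{'time': 1.35, 'q': array([ 1.00292501e+00,  2.20379923e-01,  1.52649883e+00, -3.28880874e-06,
        1.39472072e+00, -1.26129782e-01]), 'joint_vel': array([-0.00057177, -0.00021477, -0.00022691,  0.00021493, -0.00255679,
        0.00029346]), 'effort': array([-1.40811902e-03, -4.96849072e+01, -3.89723074e+01, -3.47019632e-04,
        9.78190037e-04,  7.71095529e-06]), 'tool_pos': array([0.26721115, 0.56498464, 0.20491271]), 'eef_rot': array([-3.14158548e+00,  2.35367273e-06,  2.69985169e+00]), 'wrist_force': array([-0.00277793,  0.24567236, -1.09521318]), 'torque': array([-0.02842932,  0.01014309,  0.01993942]), 'opening': 0.0851554220778014}
```

View pics/top0.png

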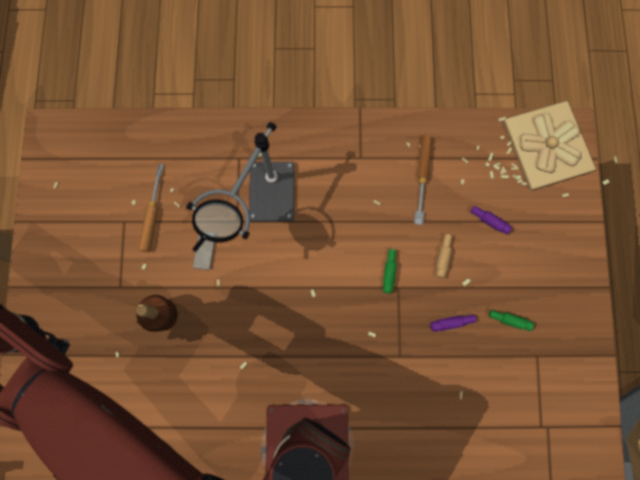

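View pics/scene0.png

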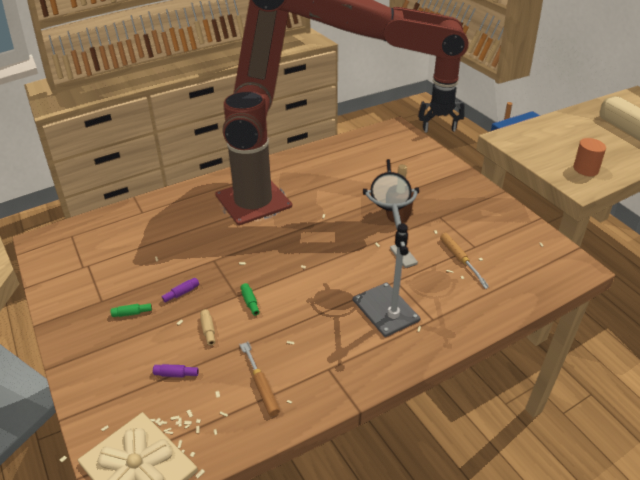

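```bash
python3 - <<'E'
import cv2
t=cv2.imread('pics/top0.png');s=cv2.imread('pics/scene0.png')
cv2.imwrite('pics/t1.png',cv2.resize(t[100:350,120:290],None,fx=3.2,fy=2.4*1,interpolation=3)[:600])
cv2.imwrite('pics/t1.png',cv2.resize(t[110:340,110:300],(495,600),interpolation=3))
cv2.imwrite('pics/t2.png',cv2.resize(t[190:350,370:550],(675,600),interpolation=3))
cv2.imwrite('pics/s1.png',cv2.resize(s[140:290,330:450],(480,600),interpolation=3))
cv2.imwrite('pics/s2.png',cv2.resize(s[260:420,100:290],(712,600),interpolation=3))
E
```

```text
(no output)
```

View pics/t1.png

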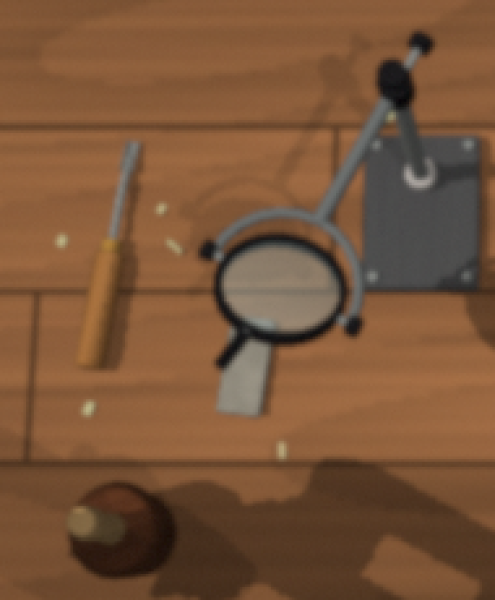

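View pics/t2.png

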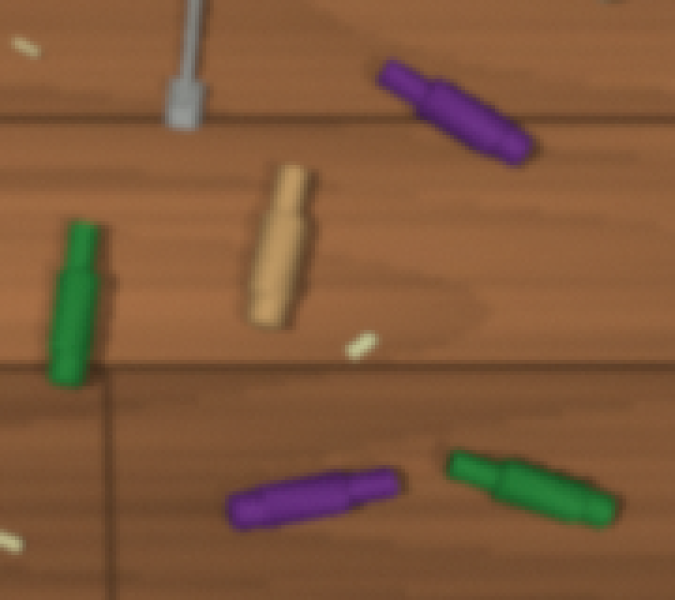

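View pics/s1.png

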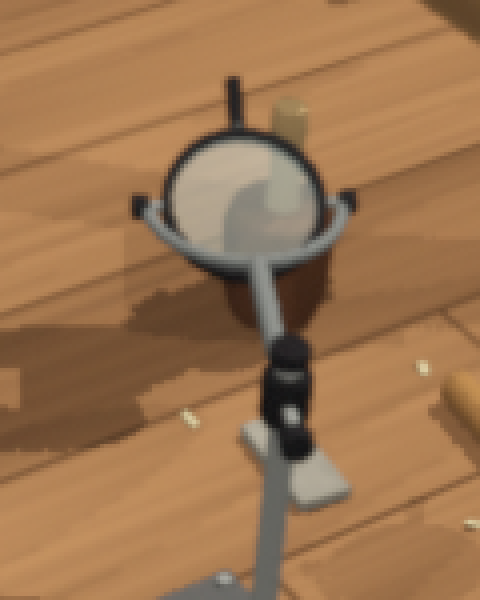

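View pics/s2.png

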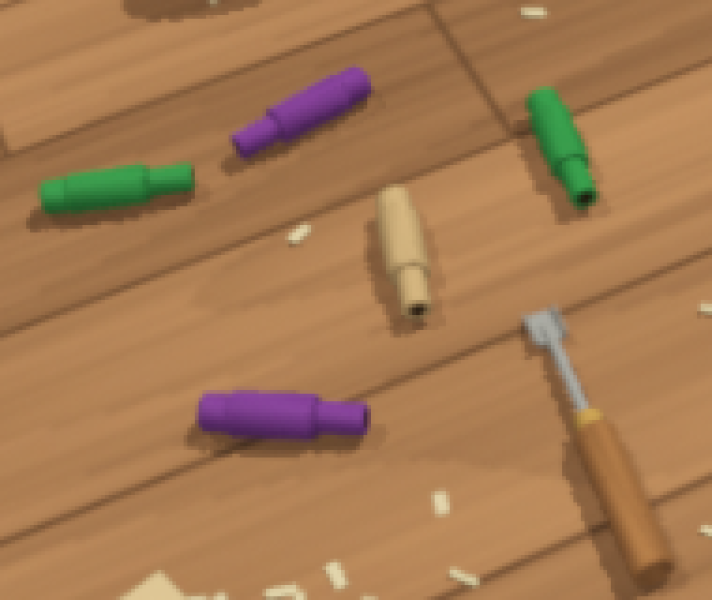

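```bash
python3 - <<'E'
from h import *
c=bot.camera('top'); s=bot.camera('scene')
f=lambda n,uv,z,cc=c: print(n,np.round(atz(cc,uv,z),4))
def tri(n,a,b):
    o1,d1=ray(c,a);o2,d2=ray(s,b)
    d1/=np.linalg.norm(d1);d2/=np.linalg.norm(d2)
    A=np.stack([d1,-d2],1);k=np.linalg.lstsq(A,o2-o1,rcond=None)[0]
    p,q=o1+k[0]*d1,o2+k[1]*d2;print(n,np.round((p+q)/2,4),'gap',np.round(np.linalg.norm(p-q),4))
for n,uv in dict(c1=(255,166),c2=(290,166),c3=(253,216),c4=(291,215)).items(): f('plate '+n,uv,.016)
f('col',(271,177),.016)
f('pivot',(262,140),.285);f('lens',(217.5,221),.285);
f('knobL',(190,206),.285);f('knobR',(245.5,234.5),.285)
f('knobLs',(330+138/4,140+208/4),.285,s);f('knobRs',(330+348/4,140+201/4),.285,s)
f('pivots',(330+290/4,140+350/4),.285,s)
tri('gripend',(110+222*190/495,110+363*230/600),(330+233/4,140+78/4))
tri('griproot',(110+240*190/495,110+333*230/600),(330+236/4,140+124/4))
# handle
k=180/675;kz=160/600
f('nose top',(370+292*k,190+168*kz),.015);f('butt top',(370+268*k,190+324*kz),.015)
s2=190/712
f('nose s',(100+416*s2,260+312*s2),.012,s);f('butt s',(100+390*s2,260+190*s2),.02,s)
# stone, mallet
for uv in [(194,267),(211,269),(213,243)]: f('stone',uv,.012)
f('mallet head top?',(157,314),.1)
f('mallet handle top',(145,310),.2)
f('gn top',(161,166),.01);f('gn bot',(147,249),.02)
f('gw top',(427,136),.02);f('gw tip',(419,222),.01)
E
```

```text
plate c1 [0.7286 0.1428 0.016 ]
plate c2 [0.7285 0.0484 0.016 ]
plate c3 [0.5902 0.145  0.016 ]
plate c4 [0.5929 0.0443 0.016 ]
col [0.6977 0.0991 0.016 ]
pivot [0.7024 0.0971 0.285 ]
lens [0.5163 0.1905 0.285 ]
knobL [0.5501 0.2523 0.285 ]
knobR [0.4862 0.1286 0.285 ]
knobLs [0.4852 0.1292 0.285 ]
knobRs [0.5495 0.2565 0.285 ]
pivots [0.6606 0.1274 0.285 ]
gripend [0.4463 0.228  0.3345] gap 0.0041
griproot [0.4729 0.2159 0.3167] gap 0.0007
nose top [ 0.5396 -0.3697  0.015 ]
butt top [ 0.4292 -0.3485  0.015 ]
nose s [ 0.5363 -0.3696  0.012 ]
butt s [ 0.4245 -0.3434  0.02  ]
stone [0.4543 0.2971 0.012 ]
stone [0.4491 0.2523 0.012 ]
stone [0.5182 0.2494 0.012 ]
mallet head top? [0.326 0.364 0.1  ]
mallet handle top [0.3285 0.3642 0.2   ]
gn top [0.7312 0.3994 0.01  ]
gn bot [0.5007 0.4214 0.02  ]
gw top [ 0.8127 -0.3236  0.02  ]
gw tip [ 0.5752 -0.2954  0.01  ]
```

```bash
python3 -m jog '0 0 60 0 0 0; 0 0 60 0 0 0; 20 -40 50 0 0 -1; 30 -50 25 0 0 -1; 30 -55 0 0 0 0; 30 -55 0 0 0 0; 30 -55 0 0 0 0; 30 -55 0 0 0 0; 20 -34 0 0 0 0; 0 0 0 0 0 0' 0; python3 - <<'E'
from h import *
o=bot.get_obs();print(o['time'],o['q'],o['tool_pos'],o['eef_rot'])
w=cam('wrist','w1.png')
for n,P in dict(lens=(.5178,.1907,.285),grip=(.458,.221,.326),ge=(.4425,.229,.336),tcp=o['tool_pos']).items(): print(n,proj(w,P))
E
```

```text
time: 2.7
tool_pos: [0.4552, 0.2167, 0.4008]
eef_rot: [3.141, 0.005, 2.666]
wrist_force: [-0.0, 0.2, 0.3]
opening: 0.0854
2.7 [ 0.28984294 -0.12617649  1.52573086 -0.00302559  1.73841914 -0.80580648] [0.45519146 0.21665668 0.40082979] [3.14123647 0.00467602 2.66593473]
lens [323.33359952 297.42996044]
grip [324.1804887  238.67428342]
ge [324.64298741 218.2987498 ]
tcp [316.85544974 284.87905091]
```

View pics/w1.png

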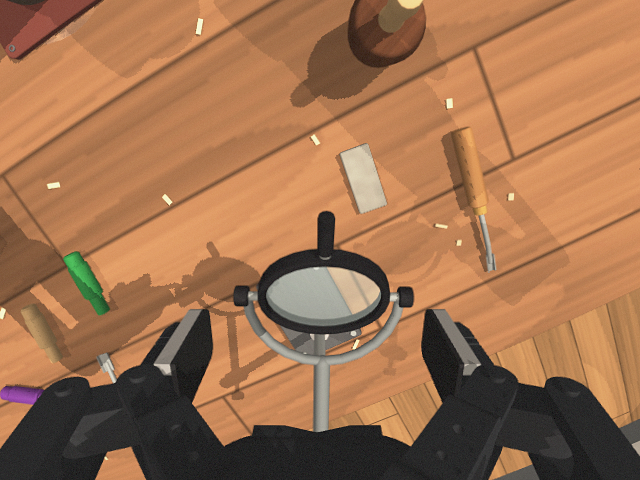

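```bash
python3 -m jog '3 5 -40 0 0 0; 0 0 -40 0 0 0; 0 0 -14 0 0 0; 0 0 0 0 0 0'; python3 -m jog '0 0 0 0 0 0; 0 0 0 0 0 0; 0 0 0 0 0 0; 0 0 0 0 0 0; 0 0 0 0 0 0; 0 0 0 0 0 0' 1 30;  python3 - <<'E'
from h import *
w=cam('wrist','w2.png');
E
```

```text
time: 3.25
tool_pos: [0.4562, 0.2272, 0.307]
eef_rot: [3.137, 0.006, 2.672]
wrist_force: [-0.3, 0.2, 0.5]
opening: 0.0854
time: 4.0
tool_pos: [0.4581, 0.2284, 0.3123]
eef_rot: [3.131, 0.011, 2.673]
wrist_force: [-0.1, -0.2, 0.5]
opening: -0.0004
```

View pics/w2.png

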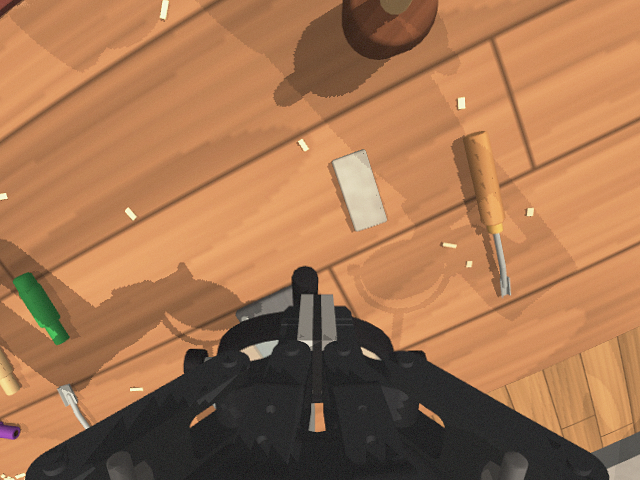

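```bash
python3 -m jog '0 0 0 0 0 0; 0 0 0 0 0 0; 0 0 0 0 0 0; 0 0 30 0 0 0; 0 0 50 0 0 0;0 0 15 0 0 0' 0; python3 - <<'E'
from h import *
w=cam('wrist','w3.png'); s=cam('scene','s3.png'); t=cam('top','t3.png')
o=bot.get_obs();print(o['tool_pos'],o['eef_rot'])
im=cv2.imread('pics/s3.png');cv2.imwrite('pics/s3c.png',cv2.resize(im[130:290,330:450],(450,600),interpolation=3))
im=cv2.imread('pics/t3.png');cv2.imwrite('pics/t3c.png',cv2.resize(im[110:340,110:300],(495,600),interpolation=3))
E
```

```text
time: 4.8
tool_pos: [0.4566, 0.2279, 0.4072]
eef_rot: [3.135, 0.008, 2.673]
wrist_force: [0.5, -0.7, 1.0]
opening: 0.0854
[0.45593168 0.22768804 0.40350133] [3.13785405 0.00435443 2.67257953]
```

View pics/w3.png

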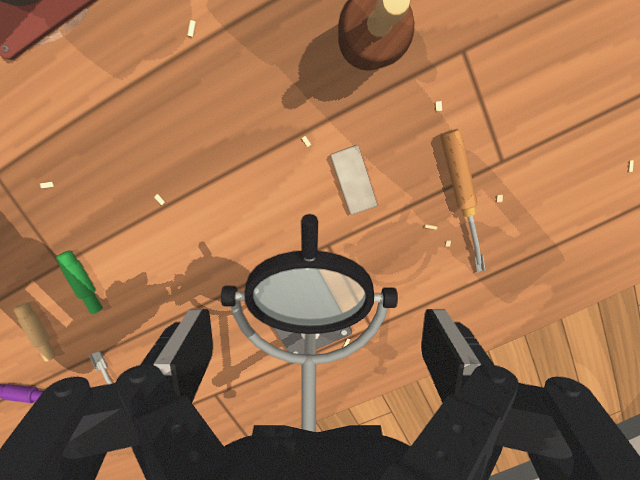

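View pics/s3c.png

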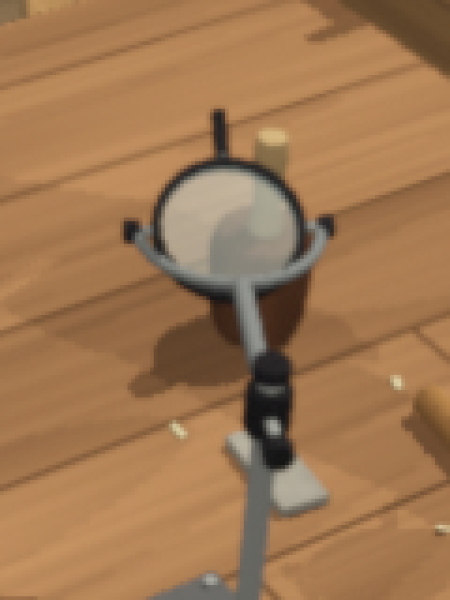

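View pics/t3c.png

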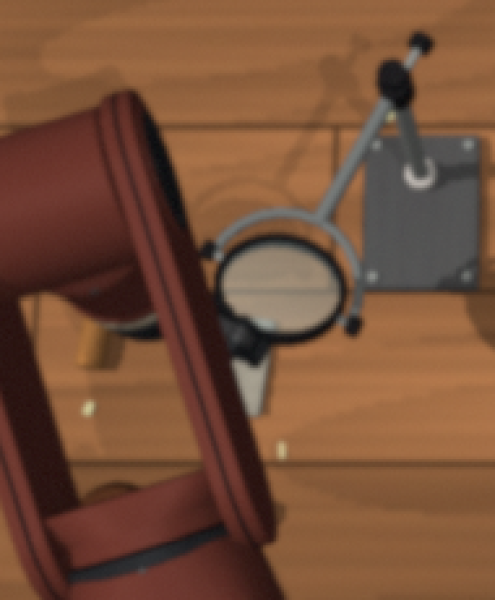

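```bash
cat >> h.py <<'E'
def tri(obs):
    A=np.zeros((3,3));b=np.zeros(3)
    for c,uv in obs:
        o,d=ray(c,uv);d/=np.linalg.norm(d);M=np.eye(3)-np.outer(d,d);A+=M;b+=M@o
    p=np.linalg.solve(A,b);return p,[np.round(proj(c,p)-np.array(uv),1) for c,uv in obs]
E
python3 - <<'E'
from h import *
w=bot.camera('wrist');s=bot.camera('scene');t=bot.camera('top')
k=120/450
S=lambda a,b:(330+a*k,130+b*k)
T=lambda a,b:(110+a*190/495,110+b*230/600)
o=bot.get_obs();print(o['tool_pos'],o['opening'])
for n,a,b in [('end',(309,216),S(219,112)),('root',(310,258),S(222,155)),('lens',(310,292),S(229,227)),('kL',(229,296),S(131,231)),('kR',(390,297),S(326,226))]:
    print(n,tri([(w,a),(s,b)]))
print(tri([(t,T(222,363)),(w,(309,216)),(s,S(219,112))]))
E
```

```text
[0.45518907 0.22742343 0.40152307] 0.08555570702596507
end (array([0.44067394, 0.23233366, 0.32962537]), [array([3.4, 0.6]), array([-0.8, -0. ])])
root (array([0.47238152, 0.21524155, 0.3154586 ]), [array([1.5, 0.2]), array([-0.4, -0. ])])
lens (array([0.51221026, 0.19502948, 0.28298737]), [array([2.1, 0.3]), array([-0.7, -0. ])])
kL (array([0.48276446, 0.13052398, 0.28473296]), [array([1.7, 0.2]), array([-0.5, -0.1])])
kR (array([0.54799276, 0.25526081, 0.28400997]), [array([2.2, 0.4]), array([-0.7,  0.1])])
(array([0.44320429, 0.22999394, 0.33031589]), [array([-1.5,  1.3]), array([2. , 5.5]), array([-1. ,  0.4])])
```

```bash
python3 -m jog '2 -4 -30 0 0 0; 0 0 -40 0 0 0; 0 0 -30 0 0 0; 0 0 0 0 0 0; 0 0 0 0 0 0'
```

```text
time: 5.72
tool_pos: [0.4545, 0.2225, 0.2937]
eef_rot: [-3.137, -0.004, 2.673]
wrist_force: [-0.4, -1.2, 0.1]
opening: 0.0853
```

```bash
python3 -m jog '0 0 0 0 0 0; 0 0 0 0 0 0; 0 0 0 0 0 0; 0 0 0 0 0 0; 0 0 0 0 0 0; 0 0 0 0 0 0' 1 30;  python3 - <<'E'
from h import *
w=cam('wrist','w4.png');
E
```

```text
time: 6.48
tool_pos: [0.4562, 0.223, 0.2976]
eef_rot: [-3.141, 0.0, 2.673]
wrist_force: [-0.4, 0.3, -0.3]
opening: 0.01
```

View pics/w4.png

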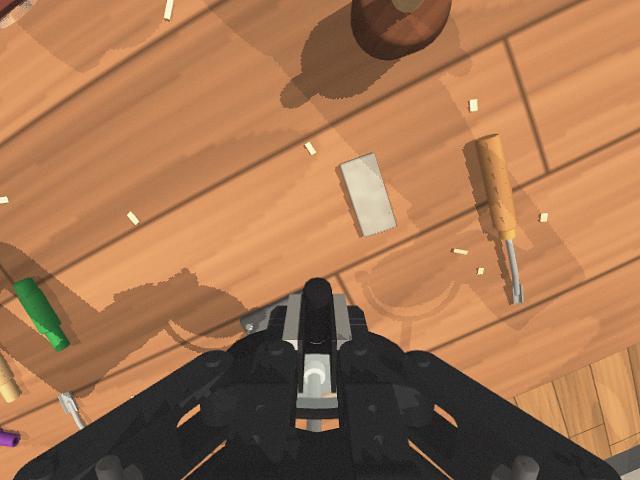

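```bash
python3 -m jog '-4 2 -9 0 0 0; -3 1 -9 0 0 0; -2 1 -10 0 0 0; 0 0 -10 0 0 0; 0 0 0 0 0 0'; python3 - <<'E'
from h import *
s=cam('scene','s5.png');cam('wrist','w5.png')
im=cv2.imread('pics/s5.png');cv2.imwrite('pics/s5c.png',cv2.resize(im[130:290,330:450],(450,600),interpolation=3))
E
```

```text
time: 7.15
tool_pos: [0.4458, 0.2283, 0.2582]
eef_rot: [3.14, 0.0, 2.674]
wrist_force: [0.3, 0.4, 0.3]
opening: 0.0094
```

View pics/s5c.png

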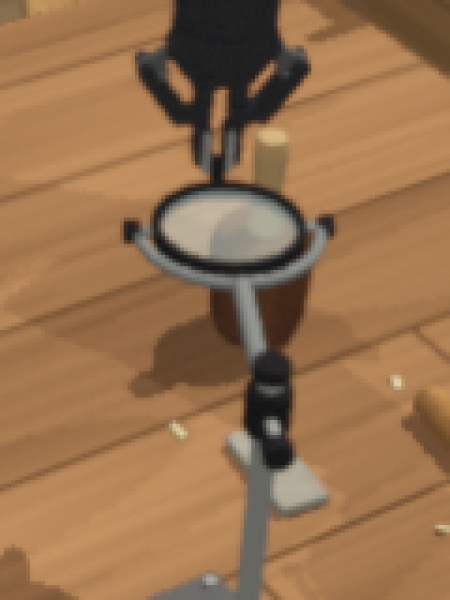

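```bash
python3 -m jog '-7.5 -15 0 0 0 3.4; -6.5 -16 0 0 0 3.4; -5 -16 0 0 0 3.4; -4 -16 0 0 0 3.4; 0 0 0 0 0 0'
```

```text
time: 7.88
tool_pos: [0.4216, 0.1643, 0.2589]
eef_rot: [3.139, -0.003, 2.918]
wrist_force: [-1.6, -0.3, 1.4]
opening: 0.0092
```

```bash
python3 -m jog '-3.5 -16 0 0 0 3.2; -2.5 -16 0 0 0 3.2; -1 -17 0 0 0 3.2; 0 -17 0 0 0 3.2; 0 0 0 0 0 0; 0 0 0 0 0 0'; python3 - <<'E'
from h import *
s=cam('scene','s6.png');cam('wrist','w6.png');cam('top','t6.png')
im=cv2.imread('pics/s6.png');cv2.imwrite('pics/s6c.png',cv2.resize(im[130:350,310:460],(409,600),interpolation=3))
im=cv2.imread('pics/t6.png');cv2.imwrite('pics/t6c.png',cv2.resize(im[110:340,150:340],(495,600),interpolation=3))
E
```

```text
time: 8.62
tool_pos: [0.4136, 0.0993, 0.2589]
eef_rot: [3.137, -0.007, 3.141]
wrist_force: [-3.5, -0.2, 1.4]
opening: 0.0092
```

View pics/s6c.png

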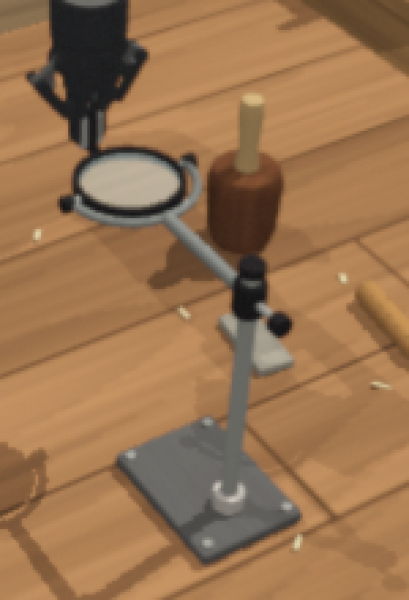

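View pics/t6c.png

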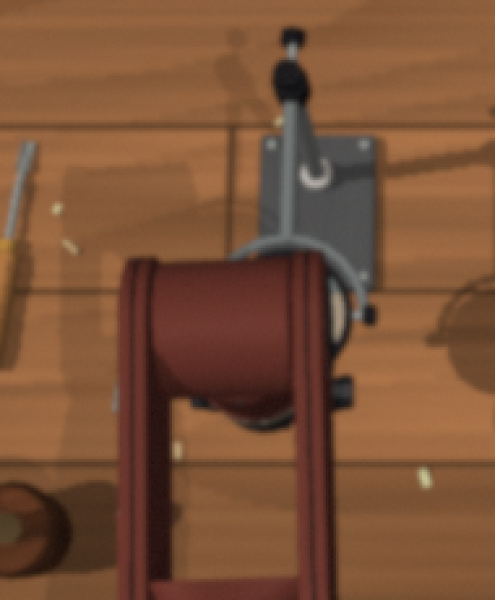

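View pics/w6.png

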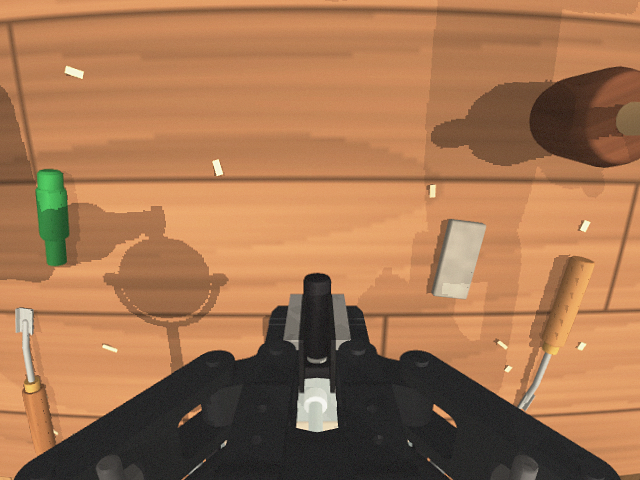

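```bash
python3 -m jog '0 0 0 0 0 0; 0 0 0 0 0 0; 0 0 0 0 0 0; 0 0 0 0 0 0; 0 0 40 0 0 0; 0 0 50 0 0 0; -10 -30 40 0 0 0; -20 -60 10 0 0 0; -10 -60 0 0 0 0; 0 0 0 0 0 0' 0; python3 - <<'E'
from h import *
s=cam('scene','s7.png');t=cam('top','t7.png')
o=bot.get_obs();print(o['q'],o['tool_pos'],o['eef_rot'])
im=cv2.imread('pics/s7.png');cv2.imwrite('pics/s7c.png',cv2.resize(im[130:350,310:460],(409,600),interpolation=3))
im=cv2.imread('pics/t7.png');cv2.imwrite('pics/t7c.png',cv2.resize(im[120:280,200:340],(525,600),interpolation=3))
E
```

```text
time: 10.02
tool_pos: [0.3728, -0.0528, 0.4023]
eef_rot: [3.139, -0.004, -3.139]
wrist_force: [0.0, 1.5, 0.6]
opening: 0.0853
[-0.34444026 -0.43782398  1.76988168  0.00226862  1.81483769 -1.92251267] [ 0.37332612 -0.04957991  0.40218713] [ 3.13769665 -0.00421814 -3.13376602]
```

View pics/s7c.png

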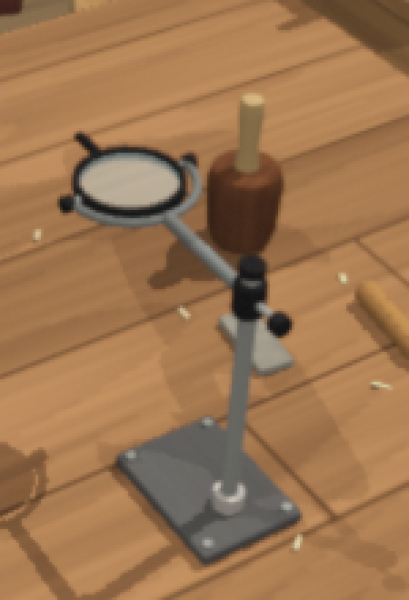

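View pics/t7c.png

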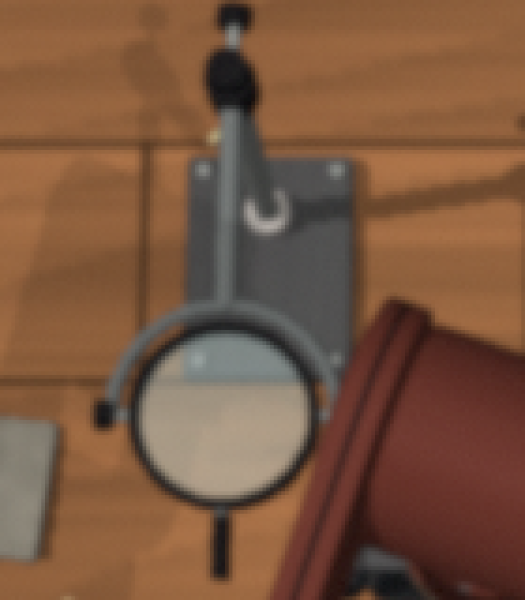

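```bash
python3 - <<'E'
from h import *
t=bot.camera('top');s=bot.camera('scene')
T=lambda a,b:(200+a*140/525,120+b*160/600)
S=lambda a,b:(310+a*150/409,130+b*220/600)
for n,uv,z in [('colring',(266,212),.018),('lens',(223,416),.285),('gripend',(221,577),.285),('griproot',(221,510),.285),('pivot',(233,84),.285),('knobL',(104,413),.285),('TL',(203,170),.016),('TR',(336,170),.016),('BR',(336,358),.016),('eL1',(191,160),.016),('eL2',(187,290),.016),('eR1',(354,160),.016),('eR2',(352,350),.016)]:
    print(n,np.round(atz(t,T(*uv),z),4))
for n,uv in [('lens',(130,181)),('gripend',(80,138)),('griproot',(98,154)),('knobL',(189,159)),('knobR',(67,204))]: print('s',n,np.round(atz(s,S(*uv),.285),4))
print('gripend tri',tri([(t,T(221,575)),(s,S(80,138))]))
print('lens tri',tri([(t,T(223,416)),(s,S(130,181))]))
# expected handle geometry
E
```

```text
colring [0.6984 0.0991 0.018 ]
lens [0.4941 0.0984 0.285 ]
gripend [0.4002 0.0976 0.285 ]
griproot [0.439  0.0984 0.285 ]
pivot [0.6968 0.0966 0.285 ]
knobL [0.4959 0.1675 0.285 ]
TL [0.7305 0.1452 0.016 ]
TR [0.7304 0.0495 0.016 ]
BR [0.5916 0.048  0.016 ]
eL1 [0.738 0.154 0.016]
eL2 [0.6413 0.1545 0.016 ]
eR1 [0.7379 0.0366 0.016 ]
eR2 [0.5974 0.0367 0.016 ]
s lens [0.4929 0.1026 0.285 ]
s gripend [0.4049 0.0993 0.285 ]
s griproot [0.4381 0.1    0.285 ]
s knobL [0.4909 0.1734 0.285 ]
s knobR [0.4942 0.0304 0.285 ]
gripend tri (array([0.40228061, 0.09920529, 0.28321155]), [array([-0.6, -0.3]), array([-0.5,  0.1])])
lens tri (array([0.49452329, 0.09963803, 0.28670457]), [array([-0.7, -0.3]), array([-0.6,  0.1])])
```

```bash
cat > log.py <<'E'
from bench import bot
import json
o=bot.get_obs();json.dump([list(map(float,o[k])) for k in('q','tool_pos','eef_rot')],open('log.jsonl','a'));open('log.jsonl','a').write('\n');print([round(float(x),3) for x in o['q']])
E
python3 log.py
python3 -m jog '20 -50 -20 0 0 0; 20 -55 -20 0 0 0; 20 -55 -20 0 0 0; 20 -55 -20 10 0 0; 20 -50 -10 10 0 0; 7 -35 0 10 0 0; 0 0 0 0 0 0'; python3 log.py
python3 -m jog '0 0 0 0 10 0; 0 0 0 0 10 0; 0 0 0 0 0 0'; python3 log.py
```

```text
[-0.341, -0.437, 1.77, 0.002, 1.815, -1.923]
time: 11.1
tool_pos: [0.4924, -0.3409, 0.3011]
eef_rot: [2.585, 0.017, -3.105]
wrist_force: [0.5, 0.5, -1.8]
opening: 0.0857
[-0.93, 0.443, 1.171, 0.346, 1.971, -2.479]
time: 11.48
tool_pos: [0.4958, -0.335, 0.2981]
eef_rot: [2.569, -0.345, -3.094]
wrist_force: [0.3, -0.3, -1.3]
opening: 0.0852
[-0.811, 0.658, 0.916, 0.174, 2.207, -2.27]
```

```bash
cat > fk.py <<'E'
import numpy as np, json
from scipy.optimize import least_squares
from scipy.spatial.transform import Rotation as Ro
D=[json.loads(l) for l in open('log.jsonl')]
D+= [[[1.00292501,.220379923,1.52649883,0,1.39472072,-.126129782],[.26721115,.56498464,.20491271],[-3.14158548,0,2.69985169]],
[[.28984294,-.12617649,1.52573086,-.00302559,1.73841914,-.80580648],[.45519146,.21665668,.40082979],[3.14123647,.00467602,2.66593473]]]
Rz=lambda a:Ro.from_euler('z',a).as_matrix();Ry=lambda a:Ro.from_euler('y',a).as_matrix()
def fk(q,p):
    a,h,L2,e3,L3,lat,d6=p
    A=Rz(q[0]);B=A@Ry(q[1]);C=A@Ry(q[1]+q[2]);R=C@Rz(q[3])@Ry(q[4])@Rz(q[5]+np.pi/2)
    x=A@np.array([a,lat,h])+B@np.array([0,0,L2])+C@np.array([e3,0,L3])+R@np.array([0,0,d6])
    return x,R
def fit():
    def f(p):
        r=[]
        for q,t,e in D: r+=list(fk(q,p)[0]-t)
        return np.r_[r,0.001*(p-p0)]
    p0=np.array([0,.3,.45,0,.4,.08,.25]);s=least_squares(f,p0);return s.x,s.fun
P,res=fit()
if __name__=='__main__':
    print(P.round(4),np.abs(res[:3*len(D)]).max())
    for q,t,e in D: print(np.round((fk(q,P)[1].T@Ro.from_euler('xyz',e).as_matrix()).diagonal(),4), np.round(fk(q,P)[0]-t,4))
E
python3 fk.py
```

```text
[0.     0.3111 0.4116 0.0524 0.5477 0.0786 0.3603] 7.520749011336036e-07
[1. 1. 1.] [-0. -0. -0.]
[1. 1. 1.] [-0. -0.  0.]
[1. 1. 1.] [-0. -0.  0.]
[1. 1. 1.] [-0.  0.  0.]
[1. 1. 1.] [-0. -0. -0.]
```

```bash
cat > ik.py <<'E'
from fk import *
lo=np.array([-2.98,-.91,.09,-1.24,.2,-2.68]);hi=np.array([2.98,2.08,2.57,4.39,2.65,2.68])
def ik(x,R,q0):
    def f(q):
        a,B=fk(q,P);return np.r_[(a-x)*5,Ro.from_matrix(B@R.T).as_rotvec()]
    s=least_squares(f,np.clip(q0,lo+.01,hi-.01),bounds=(lo+.03,hi-.03),max_nfev=60);return s.x,np.abs(s.fun).max()
up=np.array([0,0,1.])
def pose(t,h,sig,c,g,dep):
    # tool x = sig*(component of h perp t)
    x=h-(h@t)*t;x=sig*x/np.linalg.norm(x);y=np.cross(t,x)
    return c+h*g+dep*t, np.stack([x,y,t],1)
E
cat > s.py <<'E'
from ik import *
g=-.007
hp=np.array([np.cos(-.21),np.sin(-.21),0]);cp=np.array([.4825,-.358,.015])
qn=[-.93,.443,1.171,.1,1.9,-2.0]
cf=np.array([.496,.0995,.1])
seeds=[np.array([-.4,.8,1.2,1.5,1.2,w]) for w in(-2,0,2)]+[np.array([-.4,.8,1.2,3.,1.2,w]) for w in(-2,0,2)]+[np.array([.5,.8,1.2,-.8,1.2,w]) for w in(-1,1)]
for al in (0,.26,.45):
  for sig in(1,-1):
    t=-up*np.cos(al)-hp*np.sin(al)
    x,R=pose(t,hp,sig,cp,g,.0085)
    best=min((ik(x,R,np.array([-.7,.9,1.2,0,1.5,w])) for w in(-2,-1,0,1,2)),key=lambda r:r[1])
    print('PICK al',al,'sig',sig,best[0].round(2),round(best[1],4))
    for psi in np.arange(-120,181,20):
        d=np.array([np.cos(np.radians(psi)),np.sin(np.radians(psi)),0]);t=d*np.cos(al)-up*np.sin(al)
        x,R=pose(t,up,sig,cf,g,.0085)
        ok=[]
        for s in seeds:
            q,e=ik(x,R,s)
            if e<2e-3 and not any(np.abs(q-k).max()<.1 for k in ok): ok.append(q)
        for q in ok: print('   psi',psi,q.round(2),'margin',np.minimum(q-lo,hi-q).min().round(2))
E
python3 s.py
```

```text
PICK al 0 sig 1 [-0.78  0.37  1.75 -0.    1.03  1.  ] 0.0
   psi -120 [ 0.44  1.17  1.06 -0.85  2.28 -2.2 ] margin 0.37
   psi -100 [ 0.56  1.05  1.3  -1.    2.07 -2.21] margin 0.24
   psi -80 [ 0.67  0.92  1.57 -1.16  1.86 -2.16] margin 0.08
   psi -20 [ 0.64  0.63  2.38  4.13  1.5  -1.68] margin 0.19
   psi 40 [-0.82  0.63  2.41  1.63  1.57 -1.47] margin 0.16
   psi 60 [-0.78  0.68  2.16  1.33  1.65 -1.28] margin 0.41
   psi 80 [-0.67  0.78  1.89  1.12  1.79 -1.15] margin 0.68
   psi 100 [-0.55  0.9   1.61  0.95  1.97 -1.07] margin 0.68
   psi 120 [-0.41  1.03  1.34  0.8   2.17 -1.04] margin 0.48
   psi 140 [-0.27  1.16  1.09  0.64  2.36 -1.09] margin 0.29
   psi 160 [-0.12  1.26  0.88  0.4   2.53 -1.24] margin 0.12
PICK al 0 sig -1 [-0.78  0.37  1.75 -0.    1.03 -2.14] 0.0
   psi -120 [ 0.44  1.17  1.06 -0.85  2.28  0.94] margin 0.37
   psi -100 [ 0.56  1.05  1.3  -1.    2.07  0.93] margin 0.24
   psi -80 [ 0.67  0.92  1.57 -1.16  1.86  0.98] margin 0.08
   psi -20 [0.64 0.63 2.38 4.13 1.5  1.46] margin 0.19
   psi 40 [-0.82  0.63  2.41  1.63  1.57  1.67] margin 0.16
   psi 60 [-0
[... 2678 characters left out ...]
6  0.7   1.33 -0.19  1.52 -1.97] 0.0
   psi -120 [ 0.41  0.86  1.27 -0.62  1.97  0.99] margin 0.62
   psi -100 [ 0.53  0.74  1.48 -0.78  1.78  0.9 ] margin 0.46
   psi -80 [ 0.62  0.59  1.72 -0.95  1.56  0.84] margin 0.29
   psi -60 [ 0.68  0.42  1.98 -1.15  1.34  0.82] margin 0.09
   psi 60 [-0.69  0.2   2.29  1.17  1.31  2.24] margin 0.28
   psi 80 [-0.61  0.4   2.02  0.96  1.5   2.22] margin 0.46
   psi 100 [-0.5   0.57  1.76  0.79  1.69  2.18] margin 0.5
   psi 120 [-0.38  0.72  1.51  0.62  1.87  2.11] margin 0.57
   psi 140 [-0.25  0.85  1.29  0.46  2.04  2.  ] margin 0.61
   psi 160 [-0.11  0.94  1.12  0.26  2.17  1.83] margin 0.48
   psi 180 [0.03 1.   1.03 0.03 2.24 1.6 ] margin 0.41
```

```bash
cat > plan.py <<'E'
from ik import *
def plan(q0,x1,R1,n,neg=None,longway=False):
    x0,R0=fk(q0,P);rv=Ro.from_matrix(R1@R0.T).as_rotvec()
    if longway: a=np.linalg.norm(rv);rv=rv/a*(a-2*np.pi)
    print('dx mm',((x1-x0)*1000).round(1),'rotvec deg',np.degrees(rv).round(1))
    q=np.array(q0)
    for i in range(1,n+1):
        R=Ro.from_rotvec(rv*i/n).as_matrix()@R0;x=x0+(x1-x0)*i/n
        q,e=ik(x,R,q);print(i,q.round(2),round(e,4)) if i%4==0 or i==n or e>1e-3 else 0
    return q
E
python3 - <<'E'
from plan import *
from bench import bot
q0=bot.get_obs()['q'];al=.35;g=-.007
hp=np.array([np.cos(-.21),np.sin(-.21),0]);cp=np.array([.4825,-.358,.015])
t=-up*np.cos(al)-hp*np.sin(al)
x,R=pose(t,hp,1,cp,g,.0085);print('pick',x,R.round(3).tolist())
xh=x-t*.13
for l in(False,True): plan(q0,xh,R,20,longway=l)
E
```

```text
pick [ 0.47280318 -0.3559332   0.00701533] [[0.919, -0.208, -0.335], [-0.196, -0.978, 0.071], [-0.343, 0.0, -0.939]]
dx mm [  20.6  -30.2 -168.9] rotvec deg [ 50.8 -51.7 150. ]
3 [-0.77  0.74  0.86  0.1   2.24 -2.65] 0.0515
4 [-0.76  0.77  0.83  0.11  2.25 -2.65] 0.1691
5 [-0.75  0.8   0.8   0.12  2.26 -2.65] 0.2864
6 [-0.74  0.85  0.76  0.13  2.29 -2.65] 0.4029
7 [-0.74  0.92  0.68  0.17  2.35 -2.65] 0.5152
8 [-0.78  1.26  0.19  0.41  2.62 -2.65] 0.5441
9 [-0.79  1.32  0.12  0.49  2.62 -2.65] 0.6489
10 [-0.79  1.34  0.12  0.57  2.62 -2.65] 0.7519
11 [-0.8   1.35  0.12  0.64  2.62 -2.65] 0.8508
12 [-0.81  1.37  0.12  0.71  2.62 -2.65] 0.9447
13 [-0.82  1.39  0.12  0.8   2.62 -2.65] 1.0322
14 [-0.83  1.42  0.12  0.88  2.62 -2.65] 1.1115
15 [-0.84  1.44  0.12  0.98  2.62 -2.65] 1.1804
16 [-0.85  1.47  0.12  1.09  2.62 -2.65] 1.2356
17 [-0.86  1.5   0.12  1.21  2.62 -2.65] 1.2725
18 [-0.87  1.54  0.12  1.35  2.62 -2.65] 1.2846
19 [-0.88  1.58  0.12  1.52  2.62 -2.65] 1.2624
20 [-0.89  1.63  0.12  1.72  2.62 -2.65] 1.3969
dx mm [  20.6  -30.2 -168.9] rotvec deg [ -58.9   60.  -174.2]
4 [-0.85  0.56  1.08  0.23  2.01 -1.63] 0.0
8 [-0.85  0.45  1.25  0.21  1.8  -0.99] 0.0
12 [-0.8   0.4   1.35  0.11  1.63 -0.31] 0.0
16 [-0.72  0.44  1.35 -0.04  1.57  0.42] 0.0
20 [-0.66  0.58  1.24 -0.15  1.64  1.14] 0.0
```

```bash
python3 -m jog '1 -1.5 -5 -3 3 -8.7; 1 -1.5 -5 -3 3 -8.7; 1 -1.5 -5 -3 3 -8.7; 1 -1.5 -5 -3 3 -8.7; 1 -1.5 -5 -3 3 -8.7; 1 -1.5 -5 -3 3 -8.7; 1 -1.5 -5 -3 3 -8.7; 1 -1.5 -5 -3 3 -8.7; 1 -1.5 -5 -3 3 -8.7; 1 -1.5 -5 -3 3 -8.7; 1 -1.5 -5 -3 3 -8.7; 1 -1.5 -5 -3 3 -8.7; 1 -1.5 -5 -3 3 -8.7; 1 -1.5 -5 -3 3 -8.7; 1 -1.5 -5 -3 3 -8.7; 1 -1.5 -5 -3 3 -8.7; 1 -1.5 -5 -3 3 -8.7; 1 -1.5 -5 -3 3 -8.7; 1 -1.5 -5 -3 3 -8.7; 0 0 0 0 0 0'; python3 log.py; python3 fk.py|head -1
python3 - <<'E'
from h import *
w=cam('wrist','w8.png')
for m in bot.silhouettes('wrist','handle'):
    M=m['mask'];ys,xs=np.nonzero(M);print(m['p'],m['bbox'],w['color'][M].mean(0).round(0),xs.mean(),ys.mean())
for P in [(.4825+.0575*.978,-.358-.0575*.208,.015),(.4825-.0575*.978,-.358+.0575*.208,.015)]: print(proj(w,P))
E
```

```text
time: 13.98
tool_pos: [0.5331, -0.3343, 0.2568]
eef_rot: [3.122, 0.358, -0.065]
wrist_force: [-1.2, 0.4, -0.4]
opening: 0.0852
[-0.577, 0.484, 1.139, -0.196, 1.819, 1.036]
[0.     0.3111 0.4116 0.0524 0.5477 0.0786 0.3603] 7.60474304695169e-07
0.96 [317.2, 100.6, 38.8, 104.5] [225. 193. 130.] 336.57901037509976 156.19832402234636
0.89 [309.5, 256.0, 82.2, 30.1] [105.  55. 115.] 349.80864197530866 271.116598079561
0.86 [416.5, 11.6, 106.4, 88.8] [136.  69. 148.] 468.18879216539716 56.90614798694233
0.86 [416.1, 245.3, 83.1, 33.3] [ 54. 117.  60.] 461.1069452980947 261.4861708666257
0.73 [201.4, 147.7, 31.9, 95.2] [ 71. 154.  77.] 215.27921498661908 194.18554861730598
[347.45591704 104.72250236]
[328.28461183 199.70645978]
```

View pics/w8.png

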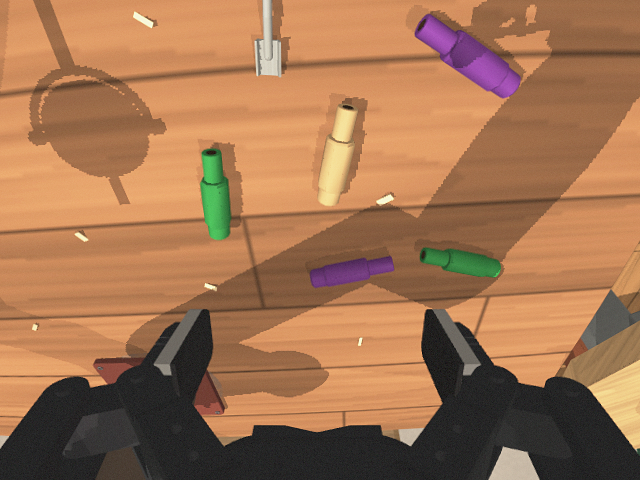

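```bash
python3 - <<'E'
from h import *
w=bot.camera('wrist')
im=cv2.imread('pics/w8.png');cv2.imwrite('pics/w8c.png',cv2.resize(im[90:220,290:390],(460,598),interpolation=3))
m=bot.silhouettes('wrist','handle')[0]['mask'].astype(np.uint8)
# fit c,yaw by rendering convex hull of body outline
def pts(x,y,a):
    h=np.array([np.cos(a),np.sin(a),0]);j=np.array([-h[1],h[0],0]);c=np.array([x,y,.015]);out=[]
    A=np.linspace(0,2*np.pi,24,endpoint=False)
    segs=[(-.0575,-.0375,.0135),(-.0375,.0235,.0155),(.0235,.0575,.011)]
    return [[c+h*z+r*(j*np.cos(k)+np.array([0,0,1])*np.sin(k)) for z in(a0,a1) for k in A] for a0,a1,r in segs]
def ren(p):
    I=np.zeros((480,640),np.uint8)
    for S in pts(*p): cv2.fillConvexPoly(I,cv2.convexHull(np.array([proj(w,q) for q in S],np.float32)).round().astype(np.int32),1)
    return I
from scipy.optimize import minimize
f=lambda p:-float((ren(p)&m).sum())/(ren(p)|m).sum()
p=np.array([.4825,-.358,-.21])
s=minimize(f,p,method='Nelder-Mead',options=dict(initial_simplex=[p,p+[.008,0,0],p+[0,.008,0],p+[0,0,.1]],xatol=1e-4,fatol=1e-4))
print(f(p),s.x,s.fun); print('nose px',atz(w,(347,107),.015))
E
```

```text
-0.0 [ 0.4825 -0.358  -0.21  ] -0.0
nose px [ 0.5361962 -0.370486   0.015    ]
```

View pics/w8c.png

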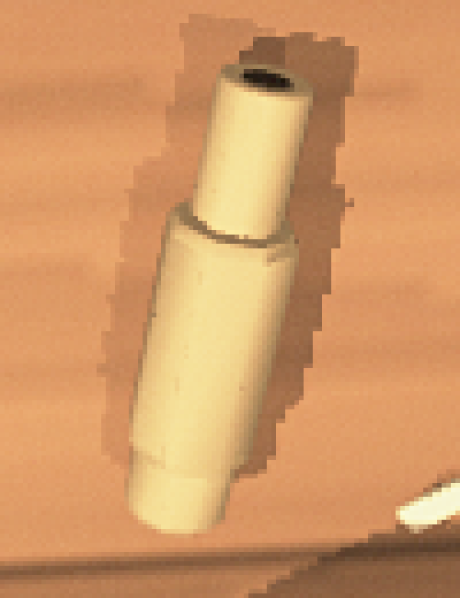

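```bash
python3 - <<'E'
from h import *
from scipy.optimize import minimize
w=bot.camera('wrist')
m=min(bot.silhouettes('wrist','handle'),key=lambda m:abs(np.argwhere(m['mask']).mean(0)-[156,337]).sum())['mask'].astype(np.uint8)
print(np.argwhere(m).mean(0),m.sum())
def pts(x,y,a):
    h=np.array([np.cos(a),np.sin(a),0]);j=np.array([-h[1],h[0],0]);c=np.array([x,y,.015])
    A=np.linspace(0,2*np.pi,24,endpoint=False)
    return [[c+h*z+r*(j*np.cos(k)+np.array([0,0,1])*np.sin(k)) for z in(a0,a1) for k in A] for a0,a1,r in [(-.0575,-.0375,.0135),(-.0375,.0235,.0155),(.0235,.0575,.011)]]
def ren(p):
    I=np.zeros((480,640),np.uint8)
    for S in pts(*p): cv2.fillConvexPoly(I,cv2.convexHull(np.array([proj(w,q) for q in S],np.float32)).round().astype(np.int32),1)
    return I
f=lambda p:-float((ren(p)&m).sum())/(ren(p)|m).sum()
p=np.array([.4825,-.358,-.21])
s=minimize(f,p,method='Nelder-Mead',options=dict(initial_simplex=[p,p+[.008,0,0],p+[0,.008,0],p+[0,0,.1]],xatol=1e-4,fatol=1e-4))
print(f(p),s.x,s.fun); print('nose px',atz(w,(347,107),.015), 'pred',s.x[:2]+.0575*np.array([np.cos(s.x[2]),np.sin(s.x[2])]))
from plan import *
x_,y_,a=s.x;al=.35;g=-.007;q0=bot.get_obs()['q']
hp=np.array([np.cos(a),np.sin(a),0]);t=-up*np.cos(al)-hp*np.sin(al)
x,R=pose(t,hp,1,np.array([x_,y_,.015]),g,.0085)
print('pick TCP',x,'t',t)
q=plan(q0,x-t*.08,R,8);plan(q,x,R,4)
E
```

```text
[155.24948707 335.23225277] 2437
-0.8793040956868431 [ 0.47963291 -0.35702892 -0.22052677] -0.9059479553903346
nose px [ 0.53543678 -0.37110281  0.015     ] pred [ 0.5357404  -0.36960668]
pick TCP [ 0.46995839 -0.35486015  0.00701533] t [-0.33459363  0.07500672 -0.93937271]
dx mm [ -35.4  -24.9 -174.5] rotvec deg [ 1.  -0.7 -9.1]
4 [-0.62  0.52  1.25 -0.17  1.68  1.1 ] 0.0
8 [-0.67  0.58  1.33 -0.15  1.55  1.15] 0.0
dx mm [-26.8   6.  -75.1] rotvec deg [-0. -0.  0.]
4 [-0.69  0.62  1.44 -0.16  1.4   1.16] 0.0
```

```bash
python3 -m jog '-7 -5 -35 0 0 -2.5; -7 -5 -35 0 0 -2.5; -7 -5 -35 0 0 -2.5; -7 -5 -35 0 0 -1.6; -7 -5 -34 0 0 0; 0 0 0 0 0 0; 0 0 0 0 0 0'; python3 - <<'E'
from h import *
w=cam('wrist','w9.png');from plan import *
a=-.22;al=.35;q0=bot.get_obs()['q'];hp=np.array([np.cos(a),np.sin(a),0]);t=-up*np.cos(al)-hp*np.sin(al)
x,R=pose(t,hp,1,np.array([.480,-.357,.015]),-.007,.0085);plan(q0,x,R,4)
E
```

```text
time: 15.15
tool_pos: [0.496, -0.3632, 0.0823]
eef_rot: [3.122, 0.35, -0.229]
wrist_force: [0.5, -0.1, 0.4]
opening: 0.0857
dx mm [-25.6   8.2 -75.2] rotvec deg [ 1.  -0.3  0.1]
4 [-0.69  0.62  1.44 -0.16  1.4   1.16] 0.0
```

View pics/w9.png

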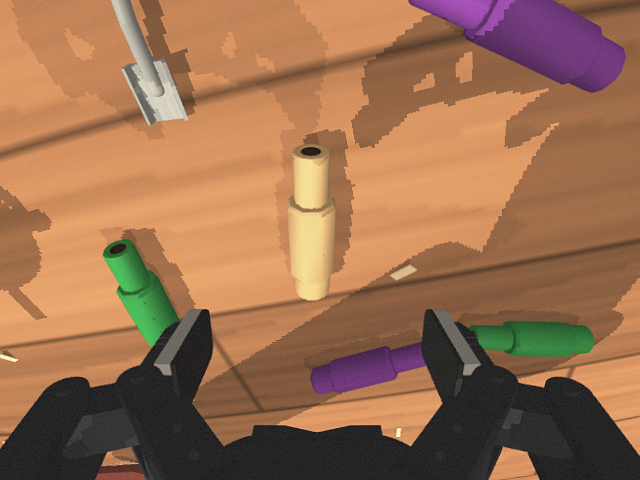

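```bash
python3 -m jog '-8 2.5 -25 0 0 0; -9 2.5 -25 0 0 0; -8 3 -25 0 0 0; 0 0 0 0 0 0; 0 0 0 0 0 0'
```

```text
time: 15.82
tool_pos: [0.4783, -0.3587, 0.0166]
eef_rot: [3.114, 0.334, -0.228]
wrist_force: [-0.6, -0.7, -0.3]
opening: 0.0853
```

```bash
python3 -m jog '-8 3.5 -9 1.5 0 0; 0 0 0 0 0 0'; python3 -m jog '0 0 0 0 0 0; 0 0 0 0 0 0; 0 0 0 0 0 0; 0 0 0 0 0 0; 0 0 0 0 0 0' 1 60; python3 - <<'E'
from h import *
w=cam('wrist','w10.png')
E
```

```text
time: 16.08
tool_pos: [0.4718, -0.3562, 0.0097]
eef_rot: [3.141, 0.336, -0.219]
wrist_force: [0.2, -0.3, 0.2]
opening: 0.0855
time: 16.7
tool_pos: [0.4724, -0.3568, 0.0105]
eef_rot: [3.14, 0.334, -0.219]
wrist_force: [0.0, -0.8, -0.6]
opening: 0.0001
```

View pics/w10.png

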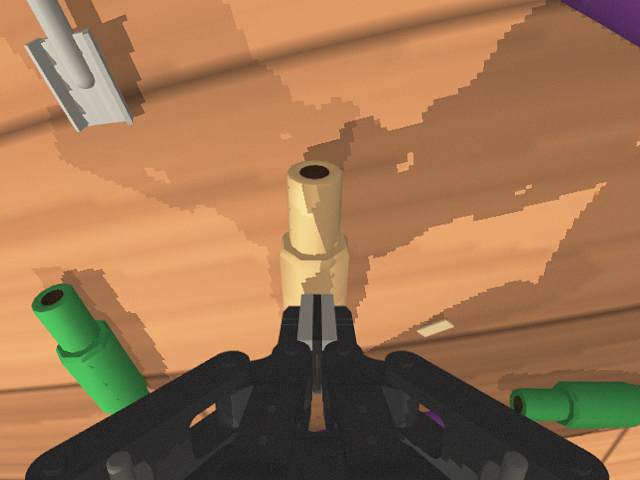

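```bash
python3 - <<'E'
from h import *
w=bot.camera('wrist');s=cam('scene','s11.png');o=bot.get_obs();print(o['tool_pos'],o['eef_rot'])
print('tcp',proj(w,o['tool_pos']))
print('hole',atz(w,(314.5,172),.015),'tri')
im=cv2.imread('pics/s11.png');cv2.imwrite('pics/s11c.png',cv2.resize(im[230:390,110:290],(675,600),interpolation=3))
E
```

```text
[ 0.4723974  -0.35673354  0.01050006] [ 3.13986124  0.33448342 -0.21914629]
tcp [316.91598536 284.29021483]
hole [ 0.53620033 -0.36997742  0.015     ] tri
```

View pics/s11c.png

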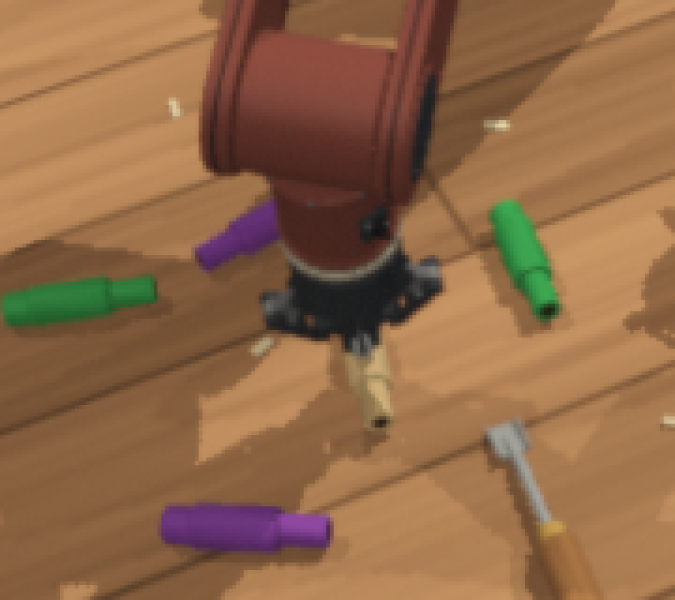

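```bash
python3 - <<'E'
from h import *
from scipy.spatial.transform import Rotation as Ro
w=bot.camera('wrist');o=bot.get_obs();R=Ro.from_euler('xyz',o['eef_rot']).as_matrix()
for s in(0,.005,.01,.015,.019,.025,.03): print(s,[proj(w,o['tool_pos']-R[:,2]*s+R[:,0]*k).round(0).tolist() for k in(-.011,0,.011)])
im=cv2.imread('pics/w10.png');cv2.imwrite('pics/w10c.png',cv2.resize(im[220:420,230:400],(510,600),interpolation=3))
E
```

```text
0 [[317.0, 304.0], [317.0, 284.0], [317.0, 264.0]]
0.005 [[317.0, 308.0], [317.0, 289.0], [317.0, 268.0]]
0.01 [[317.0, 313.0], [317.0, 293.0], [317.0, 272.0]]
0.015 [[317.0, 319.0], [317.0, 298.0], [317.0, 277.0]]
0.019 [[317.0, 323.0], [317.0, 302.0], [317.0, 280.0]]
0.025 [[317.0, 330.0], [317.0, 309.0], [317.0, 286.0]]
0.03 [[317.0, 336.0], [317.0, 314.0], [317.0, 291.0]]
```

View pics/w10c.png

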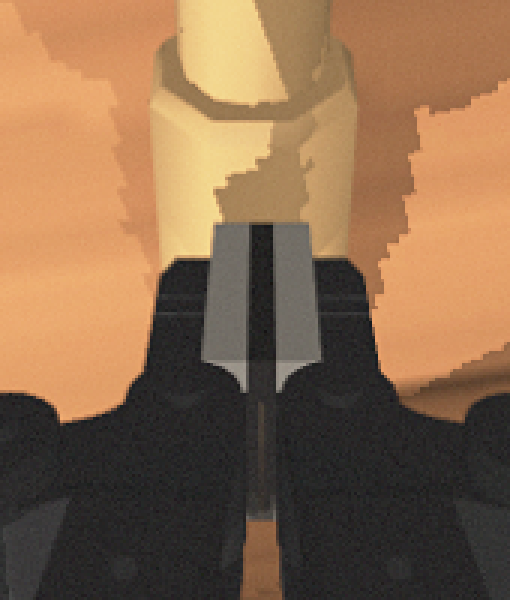

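```bash
python3 -m jog '0 0 10 0 0 0; 0 0 0 0 0 0; 0 0 0 0 0 0; 0 0 0 0 0 0; 0 0 0 0 0 0' 0; python3 - <<'E'
from h import *
w=cam('wrist','w12.png')
E
python3 -m jog '-6 1.5 -18 0 0 0; -4 1 -10 0 0 0; 0 0 0 0 0 0; 0 0 0 0 0 0'
```

```text
time: 17.52
tool_pos: [0.4726, -0.3569, 0.0215]
eef_rot: [3.14, 0.334, -0.219]
wrist_force: [-0.0, -0.6, 0.0]
opening: 0.0852
time: 18.08
tool_pos: [0.4606, -0.3534, -0.0098]
eef_rot: [3.141, 0.336, -0.219]
wrist_force: [0.0, -0.3, 0.0]
opening: 0.0854
```

View pics/w12.png

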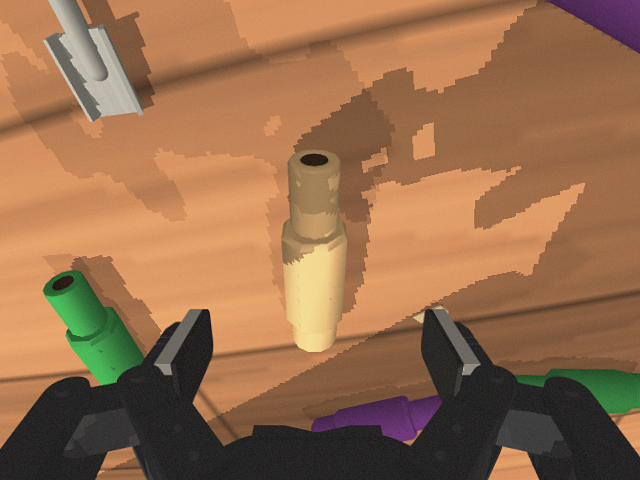

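```bash
python3 -m jog '-3 1 -8 0 0 0; 0 0 0 0 0 0'; python3 -m jog '0 0 0 0 0 0; 0 0 0 0 0 0; 0 0 0 0 0 0; 0 0 0 0 0 0' 1 40; python3 - <<'E'
from h import *
w=cam('wrist','w13.png')
E
```

```text
time: 18.32
tool_pos: [0.4577, -0.3525, -0.0181]
eef_rot: [3.141, 0.336, -0.219]
wrist_force: [0.1, -0.1, 0.8]
opening: 0.0859
time: 18.82
tool_pos: [0.4586, -0.3531, -0.0172]
eef_rot: [3.14, 0.334, -0.219]
wrist_force: [-0.4, -0.5, -0.8]
opening: 0.029
```

View pics/w13.png

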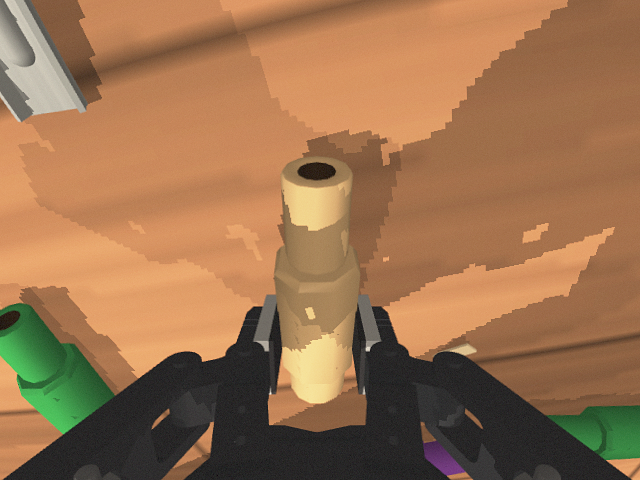

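```bash
python3 -m jog '0 0 0 0 0 0; 0 0 20 0 0 0; 0 0 40 0 0 0; 0 0 50 0 0 0; 0 0 50 0 0 0; 0 0 0 0 0 0' - 60; python3 - <<'E'
from h import *
from scipy.spatial.transform import Rotation as Ro
w=cam('wrist','w14.png');o=bot.get_obs();x=o['tool_pos'];R=Ro.from_euler('xyz',o['eef_rot']).as_matrix()
# model: handle in tool frame
h=np.array([np.cos(.35),0,-np.sin(.35)])
for dep in(-.03,-.034,-.038):
  for g in (-.004,-.007,-.010): 
    c=np.array([0,0,dep])-h*g;print(dep,g,[proj(w,x+R@(c+h*k)).round(1).tolist() for k in(.0575,.0235,-.0575)])
E
```

```text
time: 19.62
tool_pos: [0.4573, -0.3521, 0.1517]
eef_rot: [3.14, 0.334, -0.219]
wrist_force: [0.8, 0.5, -0.9]
opening: 0.0283
-0.03 -0.004 [[314.8, 189.0], [315.1, 264.8], [315.7, 378.0]]
-0.03 -0.007 [[314.7, 181.1], [315.1, 259.0], [315.7, 374.9]]
-0.03 -0.01 [[314.7, 173.0], [315.1, 253.1], [315.7, 371.8]]
-0.034 -0.004 [[314.7, 191.3], [315.1, 268.8], [315.7, 383.1]]
-0.034 -0.007 [[314.7, 183.2], [315.1, 262.9], [315.7, 380.0]]
-0.034 -0.01 [[314.7, 174.8], [315.1, 256.9], [315.7, 376.9]]
-0.038 -0.004 [[314.7, 193.8], [315.1, 273.0], [315.7, 388.4]]
-0.038 -0.007 [[314.7, 185.4], [315.1, 267.0], [315.7, 385.3]]
-0.038 -0.01 [[314.6, 176.7], [315.0, 260.9], [315.6, 382.1]]
```

View pics/w14.png

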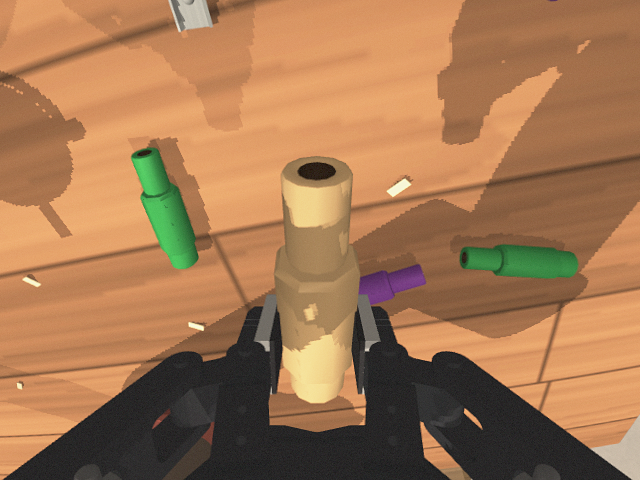

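```bash
cat > fin.py <<'E'
from plan import *
from bench import bot
al=.335;ht=np.array([np.cos(al),0,-np.sin(al)]);holeT=np.array([0,0,-.034])+ht*.0685;cT=np.array([0,0,-.034])+ht*.011
def final(psi,hole):
    d=np.array([np.cos(psi),np.sin(psi),0]);t=d*np.cos(al)-up*np.sin(al)
    _,R=pose(t,up,1,np.zeros(3),0,0);return np.array(hole)-R@holeT,R
E
python3 - <<'E'
from fin import *
q0=bot.get_obs()['q']
for psi in(1.4,1.57,1.75):
    print('psi',psi)
    x,R=final(psi,[.47,-.20,.20]);q=plan(q0,x,R,12);
    x,R=final(psi,[.4955,.0995,.16]);q=plan(q,x,R,8); print('wrist',(x-R[:,2]*.36).round(3),'marg',np.minimum(q-lo,hi-q).round(2))
E
```

```text
psi 1.4
dx mm [ 19.2 182.7 -28.7] rotvec deg [ 54.9 -81.9  71.2]
4 [-0.88  0.24  1.67  0.26  1.46  0.37] 0.0
8 [-1.02  0.37  1.72  0.6   1.61 -0.38] 0.0
12 [-1.    0.69  1.57  0.74  1.9  -0.99] 0.0
dx mm [ 25.5 299.5 -40. ] rotvec deg [0. 0. 0.]
4 [-0.83  0.57  1.83  0.86  1.72 -1.  ] 0.0
8 [-0.59  0.51  2.    1.04  1.54 -1.  ] 0.0
wrist [ 0.443 -0.204  0.199] marg [2.39 1.42 0.57 2.28 1.11 1.68]
psi 1.57
dx mm [ 13.8 183.2 -28.7] rotvec deg [ 62.9 -78.5  78.3]
4 [-0.88  0.28  1.63  0.25  1.51  0.33] 0.0
8 [-0.99  0.44  1.63  0.55  1.7  -0.41] 0.0
12 [-0.94  0.76  1.46  0.66  1.99 -1.03] 0.0
dx mm [ 25.5 299.5 -40. ] rotvec deg [0. 0. 0.]
4 [-0.77  0.64  1.72  0.77  1.81 -1.02] 0.0
8 [-0.55  0.58  1.88  0.94  1.63 -1.  ] 0.0
wrist [ 0.495 -0.208  0.199] marg [2.43 1.49 0.69 2.18 1.02 1.68]
psi 1.75
dx mm [  8.1 182.7 -28.7] rotvec deg [ 71.4 -74.3  85.6]
4 [-0.87  0.32  1.59  0.24  1.56  0.3 ] 0.0
8 [-0.96  0.51  1.54  0.49  1.78 -0.45] 0.0
12 [-0.87  0.82  1.35  0.57  2.08 -1.08] 0.0
dx mm [ 25.5 299.5 -40. ] rotvec deg [0. 0. 0.]
4 [-0.7   0.71  1.6   0.69  1.9  -1.05] 0.0
8 [-0.49  0.65  1.75  0.85  1.72 -1.  ] 0.0
wrist [ 0.55  -0.203  0.199] marg [2.49 1.43 0.82 2.09 0.93 1.68]
```

```bash
python3 -m jog '1 13 4 4.5 -5.6 5.6; 1 13 4 4.5 -5.6 5.6; 1 13 4 4.5 -5.6 5.6; 1 13 4 4.5 -5.6 5.6; 1 13 0 4.5 -5.6 5.6; 1 13 0 4.5 -5.6 5.6; 1 13 0 4.5 -5.6 5.6; 1 13 0 4.5 -5.6 5.6; 1 13 0 4.5 -5.6 5.6; 1 13 0 4.5 -5.6 5.6; 1 13 0 4.5 -5.6 5.6; 1 13 0 4.5 -5.6 5.6; 1 13 0 4.5 -5.6 5.6; 1 13 0 4.5 -5.6 5.6; 0 0 0 0 0 0'; python3 - <<'E'
from fin import *
q0=bot.get_obs()['q'];xx,RR=fk(q0,P);print(q0.round(2),'hole',(xx+RR@holeT).round(4),'h',(RR@ht).round(3))
x,R=final(1.57,[.4955,-.03,.16]);q=plan(q0,x,R,6)
from h import *
s=cam('scene','s15.png')
E
```

```text
time: 21.55
tool_pos: [0.4602, -0.1527, 0.1489]
eef_rot: [3.059, -1.276, 1.702]
wrist_force: [-0.2, -0.4, -1.6]
opening: 0.0286
[-0.92  0.72  1.48  0.66  2.05 -1.05] hole [ 0.4602 -0.1881  0.2271] h [-0.022 -0.042  0.999]
dx mm [ 35.3 154.8 -68.5] rotvec deg [-2.4  1.3 -3.1]
4 [-0.8   0.68  1.65  0.75  1.86 -1.03] 0.0
6 [-0.73  0.67  1.71  0.8   1.77 -1.02] 0.0
```

View pics/s15.png

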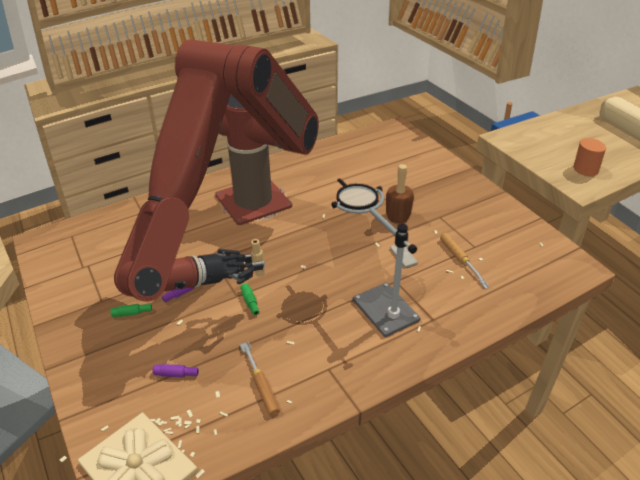

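```bash
python3 -m jog '7 30 -15 -.6 .3 -.8; 7 30 -15 -.6 .3 -.8; 7 30 -14 -.6 .3 -.8; 7 30 -12 -.6 .3 -.8; 7 30 -10 0 0 0; 0 0 0 0 0 0'; python3 - <<'E'
from fin import *
q0=bot.get_obs()['q'];xx,RR=fk(q0,P);print(q0.round(2),'hole',(xx+RR@holeT).round(4),'h',(RR@ht).round(3))
x,R=final(1.57,[.4955,.0995,.16]);q=plan(q0,x,R,6)
E
```

```text
time: 22.35
tool_pos: [0.4964, -0.0046, 0.0839]
eef_rot: [-3.122, -1.215, 1.53]
wrist_force: [0.8, -0.8, -0.7]
opening: 0.0282
[-0.74  0.65  1.72  0.8   1.75 -1.  ] hole [ 0.4963 -0.0351  0.1642] h [0.007 0.021 1.   ]
dx mm [ -0.9 136.2  -3.6] rotvec deg [ 1.2 -0.4  1.3]
4 [-0.62  0.6   1.83  0.89  1.67 -1.  ] 0.0
6 [-0.55  0.58  1.88  0.94  1.63 -1.  ] 0.0
```

```bash
python3 -m jog '0 27 -1 .3 0 .3; 0 27 -1 .3 0 .3; 0 27 0 .3 0 .3; 0 27 0 0 0 0; 0 25 0 0 0 0; 0 0 0 0 0 0; 0 0 0 0 0 0'; python3 - <<'E'
from fin import *
from h import *
q0=bot.get_obs()['q'];xx,RR=fk(q0,P);print(q0.round(2),'hole',(xx+RR@holeT).round(4),'h',(RR@ht).round(3))
for n in('scene','wrist','top'): cam(n,n+'16.png')
im=cv2.imread('pics/scene16.png');cv2.imwrite('pics/s16c.png',cv2.resize(im[150:350,250:450],(600,600),interpolation=3))
im=cv2.imread('pics/top16.png');cv2.imwrite('pics/t16c.png',cv2.resize(im[130:290,180:340],(600,600),interpolation=3))
E
```

```text
time: 23.22
tool_pos: [0.4994, 0.1267, 0.0851]
eef_rot: [-3.131, -1.22, 1.544]
wrist_force: [0.4, -0.4, -0.6]
opening: 0.028
[-0.55  0.56  1.88  0.94  1.62 -0.98] hole [0.4992 0.0959 0.1653] h [0.004 0.016 1.   ]
```

View pics/s16c.png

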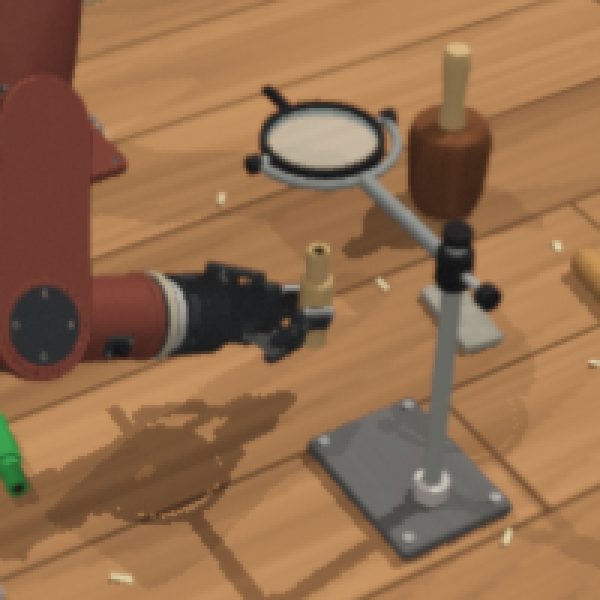

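View pics/wrist16.png

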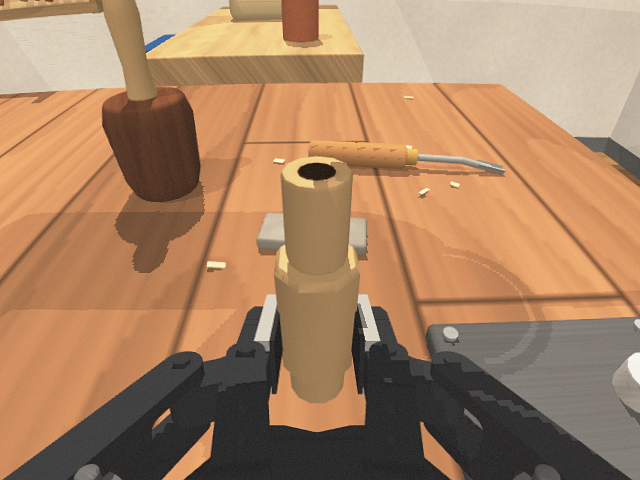

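View pics/t16c.png

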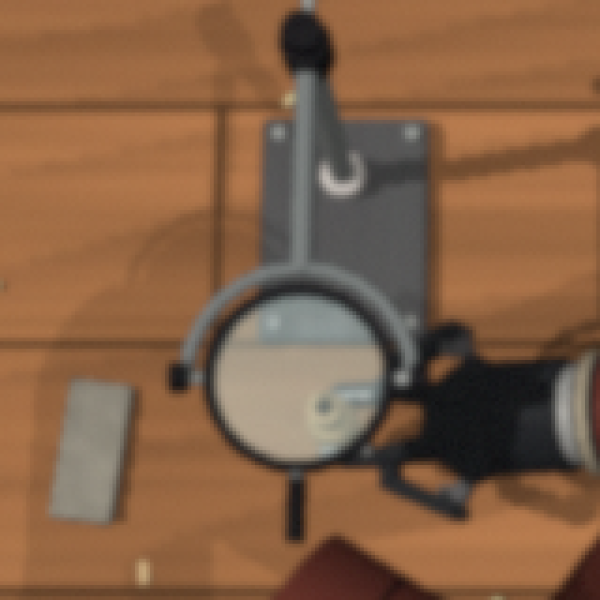

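```bash
python3 - <<'E'
from h import *
t=bot.camera('top');s=bot.camera('scene')
T=lambda a,b:(180+a*160/600,130+b*160/600);S=lambda a,b:(250+a/3,150+b/3)
print('hole',tri([(t,T(325,406)),(s,S(318,250))]),atz(t,T(325,406),.165),atz(s,S(318,250),.165))
print('lens',tri([(t,T(299,378)),(s,S(322,141))]),atz(t,T(299,378),.285),atz(s,S(322,141),.285))
print('gripend',tri([(t,T(296,541)),(s,S(268,91))]),'grip root',atz(t,T(296,470),.285))
print('pivot',atz(t,T(306,38),.285),'arm root',atz(t,T(302,262),.285))
o=bot.get_obs();print(o['time'],o['joint_vel'].round(4))
E
```

```text
hole (array([0.50131845, 0.09466244, 0.16755509]), [array([-0.5, -0.3]), array([-0.5,  0.1])]) [0.50118731 0.09368721 0.165     ] [0.49906396 0.09776809 0.165     ]
lens (array([0.49491778, 0.09884287, 0.28527368]), [array([-0.5, -0.3]), array([-0.4,  0.1])]) [0.49441066 0.09779778 0.285     ] [0.49486624 0.10027759 0.285     ]
gripend (array([0.40054409, 0.09966376, 0.2828237 ]), [array([-0.8, -0.4]), array([-0.7,  0.1])]) grip root [0.44043153 0.09844624 0.285     ]
pivot [0.70211921 0.09795139 0.285     ] arm root [0.56376004 0.09745567 0.285     ]
23.475 [ 0.0033  0.0024  0.0027  0.0012 -0.0007 -0.0012]
```

```bash
python3 -m jog '-5 4 -8 0 0 0; 0 0 0 0 0 0; 0 0 0 0 0 0; 0 0 0 0 0 0; 0 0 0 0 0 0'; python3 - <<'E'
from fin import *
from h import *
o=bot.get_obs();q0=o['q'];xx,RR=fk(q0,P);print('hole',(xx+RR@holeT).round(4),'h',(RR@ht).round(3),'butt z',(xx+RR@(cT-ht*.0575))[2],o['joint_vel'].round(3),o['opening'])
cam('top','top17.png');cam('wrist','w17.png')
im=cv2.imread('pics/top17.png');a=cv2.resize(im[130:290,180:340],(500,500),interpolation=3)
b=cv2.resize(cv2.imread('pics/w17.png'),(300,225));z=np.zeros((500,800,3),np.uint8);z[:,:500]=a;z[:225,500:]=b;cv2.imwrite('pics/f17.png',z)
E
```

```text
time: 24.1
tool_pos: [0.494, 0.1303, 0.0759]
eef_rot: [-3.127, -1.221, 1.539]
wrist_force: [0.8, 0.3, -0.9]
opening: 0.0284
hole [0.4938 0.0994 0.156 ] h [0.005 0.015 1.   ] butt z 0.04101577139245002 [-0.     0.    -0.003  0.002 -0.     0.   ] 0.028412030260756196
```

View pics/f17.png

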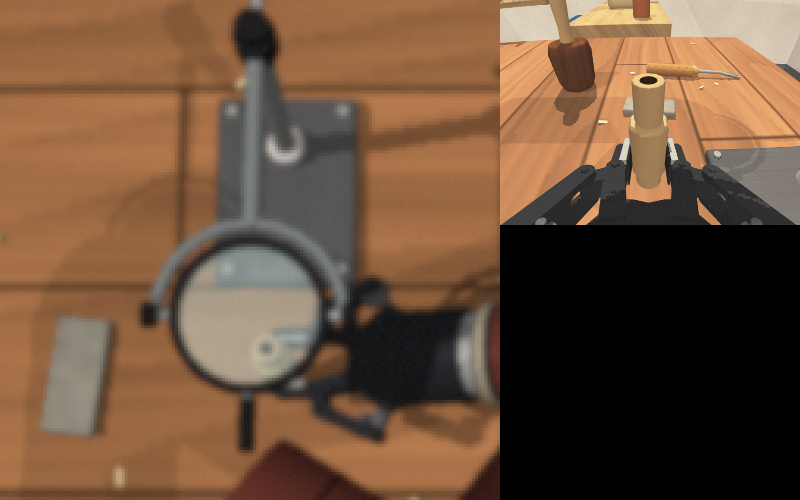

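The handle is upright, hole up and still, with nothing touching it. The magnifier is unchanged, so I'm handing the job in.

```bash
python3 -c "
from bench import bot
print(bot.sign_off())"
```

```text
the job is handed in; nothing more can be done
None
```

The job is handed in at about 24 s. The magnifier is set, and the pale ash handle is held upright under the lens, hole end up. `sign_off()` reported no verdict.

- **Magnifier:** I pinched the grip, levelled the lens and swung the arm back over the base. From the camera images, the arm is within about 0.02 rad of in line and the lens within about 0.035 rad of level.
- **Handle:** The wrist and scene views showed the dark hole mouth in the thinner nose end. I picked that handle up and left the green and purple look-alikes alone.
- **Final pose:** The hole is at about (0.494, 0.099, 0.156), a few mm sideways of the lens centre and about 129 mm below it. The handle leans about 0.02 rad and the butt is about 41 mm above the bench. The fingers hold it at 28 mm opening with a 60 N grip, and the arm was still.

**What went wrong:**
- **Missed grasps:** Both first grasps, on the grip and then on the handle, closed on nothing. The real fingertips seem to sit about 28 mm behind the reported tool point. I went deeper and both second tries held.
- **Effect on the scene:** In the pictures, neither the magnifier nor the handle had moved after the misses.
- **Cross-check:** Before the last small shift, the hole position from the images agreed with the one from the arm's joints to within about 3 mm.

No contact with the gouges, mallet or slip stone showed in the pictures, but I did not re-measure their positions at the end.

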